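Run a round flask on the press-to-start mixer

TASK

Swing the mixer's lamp arm away to the robot's right until the lamp head no longer hangs over the mixer, then take the amber round flask with the blue stopper from its cork ring, set it upright in the mixer's blue sprung ring and press it down as far as the ring goes, which runs the mixer. Finish while still holding the flask pressed down: do not let go or back off. Leave the lamp swung away, and leave the green flask and everything else on the bench where they are.

Things in the scene. Friction and masses are not known exactly. Their poses are not given: they have to be found in the camera images.
- flask_mid (a point): amber round-bottomed flask with a blue stopper, 116 mm tall, 0.1 to 0.2 kg: ball-shaped bulb 64 mm across; straight round neck 26 mm across from 59 to 105 mm above the bottom (grasp here from above, any yaw); stopper 22 mm across on top. Point on its axis half-way up, 58 mm above the bottom, 26 mm above the bulb's centre; z along the neck
- flask: the same flask; origin at the bottom of its bulb, z up along the neck. It sits upright and loose, only needing to be lifted out, in one of two cork rings (80 mm across, hole 47 mm, 30 mm tall; which one varies), the bulb's centre 52 mm above the bench
- spare_flask_mid (a point): the other flask, of the same shape but green with a red stopper, in the other cork ring; to be left alone. Point on its axis half-way up, 58 mm above its bottom
- cradle_top (a point): blue sprung ring of the mixer: 62 mm across, hole 47 mm, 14 mm high, level on three sprung rods. Point in the middle of the hole at the ring's top face, 82 mm above the bench when up; it moves down with the ring. When the flask is seated, its bulb sinks part-way into the hole: bulb's centre 21 mm and flask_mid 47 mm above this point
- cradle (a joint): how far the sprung ring is pressed down, m: 0 up, 0.015 against the lower stop. It springs back up; it takes about 4 N to start and 11 N at the stop, from the weight of the flask and the push together. The mixer runs from 0.010 on
- lamp_knob (a point): upright orange round peg, 16 mm across, 48 mm tall, on the black disc-shaped lamp head (70 mm across, underside 153, top 187 mm above the bench) at the free end of the swing arm. Point on the peg's axis 216 mm above the bench, 19 mm below the peg's top. At the start the lamp hangs over the ring, leaving too little room for the flask
- lamp_hinge (a point): point on the swing arm's upright hinge axis, at the knob's height; the arm is a bar 14 mm thick at a height of 185 mm, and the knob's axis is 170 mm from the hinge's. The hinge is on a steel pillar at the far end of the mixer, 170 mm behind the ring
- lamp_arm (a joint): swing of the lamp arm, rad: 0 with the lamp right over the ring; grows anticlockwise seen from above, as the lamp moves to the robot's right; stops at -0.3 and 1.6. Stays where it is left (about 1 N at the knob moves it). The lamp head is wholly clear of the mixer from about 0.65 on
- mixer: the white mixer housing, fixed, 270 mm long, 140 mm wide, its top 50 mm above the bench. Origin on the bench right below the ring's axis; its x points from the ring to the pillar
- jar: small white lidded jar 60 mm across, 85 mm tall, to be left alone; origin at the centre of its underside
- erlenmeyer: clear conical flask 80 mm across, 122 mm tall, to be left alone; origin at the centre of its underside

How it is judged:
On the way, in this order (a step that is already met when the one before it is completed fails the run):
1. the lamp arm is swung to the right, clear of the mixer (value of joint lamp_arm above 0.65 rad), for 0.2 s.
2. the amber flask is seated upright in the sprung ring and pressed down by the robot (horizontal distance between flask_mid and cradle_top below 0.012 m and angle between flask_mid's own z axis and vertical below 0.2 rad and z of flask_mid in the frame of cradle_top between 0.042 and 0.053 m and contact force between flask and mixer above 4 N and value of joint cradle above 0.01 m and value of joint lamp_arm above 0.65 rad), for 0.2 s.
At the end, for the whole second after the job is handed in: lamp arm at 0.65 rad or more; amber flask at rest in the sprung ring, centred to 12 mm, upright to 0.2 rad, flask middle 42 to 53 mm above the ring top; ring pressed down at least 10 of its 15 mm, over 4 N between flask and ring, fingers bearing on the flask with over 2 N (all of step 2 and contact force between flask and the fingers above 2 N and linear speed of flask below 0.02 m/s); the arm keeps its last pose, push and grip.
It fails at once if another thing on the bench is moved by more than 40 mm (distance of any of spare_flask_mid, jar, erlenmeyer from where it was at the start of the episode above 0.04 m).
It also fails if it takes over 64 s, if anything falls off the work surface, if the arm or the gripper's body presses on something with over 40 N, if the wrist force passes 120 N, or if a joint passes its speed limit or range.

ROBOT

A 6-joint arm with a two-finger parallel gripper is mounted at the origin on the work surface. World frame = base frame: x ahead of the robot, y to its left, z up, the work surface at z = 0. Lengths are in m, angles in rad, forces in N, time in s.
With the tool pointing down it reaches from about 0.375 to 0.9 m from the base axis. Payload 3.1 kg.
Tool frame: the origin (TCP) lies midway between the tips of the shut fingers; the grasp point (between the pads) lies 19 mm behind it; x points along the fingers, z is the direction in which the jaws open and shut, and the axes are right-handed (so a half turn about x gives the same grasp; the last joint's range is limited). The gripper opens to 85 mm and grips with 20 to 120 N. Pads are 22 mm wide; open, the fingers measure 114 mm over their backs; the gripper's body (76 mm by 85 mm) begins 54 mm behind the grasp point. The pads swing forward as they close: fully open they stand 13 mm farther back than shut.
Start: joints at [1.075, 0.527, 1.433, -0, 1.181, -0.178], TCP at [0.195, 0.594, 0.231] pointing down, gripper open.
Joint ranges: [-3.08, 3.08], [-0.75, 2.2], [0.22, 2.44], [-1.43, 4.57], [0, 2.65], [-2.85, 2.85]. Speed limits (rad/s): [2.79, 2.79, 3.14, 3.14, 3.14, 3.14].

INTERFACE

Orientations are given as a unit quaternion [x, y, z, w].
In Python, from station import status, snapshot, camera_params, ticket gives the robot as it stands.
- The arm moves only by the tool arm_command, never from a script. Its argument "series" is a list that holds one entry, the list of rows, each a list of 4 numbers: the shift along the tool's x, y, z in mm, then the turn about the tool's x in rad. A call has 1 to 10 rows; each row shifts and turns the commanded pose from where the row before left it, along the tool's axes as they then stand; what a row does not reach is not made up. A row lasts 1/10 s, in which the tool goes at most 50 mm and 8.59 degrees, less where a joint would pass 70% of its speed; a pose out of reach is approached as far as the arm can. A call is refused whole if a number of a shift passes 50 or a number of a turn 0.15, either way. A call with a gripper value outside its range is refused whole. "jaw" is the opening in per cent of the stroke, from 0 (shut) to 100 (fully open), set as the call begins (left out, the last holds). The fingers move at their own pace and stop on an object; "force" is the grip in N (left out, the last holds). Time passes only in rows, so rows that do not move let the fingers close. It gives the time, the measured TCP pose, the force and the opening at its end, in the units of the state.
- status.sense(): the state, without advancing time (a new reading comes with each control period).
- snapshot(name): name is "scene" or "top" or "wrist"; returns the picture (400x640x3 uint8, red, green, blue); there is no depth.
- camera_params(name): a dict with "fovy" (degrees; the focal length in pixels is half the picture's height over the tangent of half this angle, whatever the lens; pixels are square), "cx", "cy" (the principal point, pixels), "k1" (the pictures are not rectified: a ray, as slopes to the right and down, at radius r is drawn at 1 + k1 r^2 times it, then the intrinsics apply), "extrinsics" (4x4, takes a point from camera to world coordinates); the wrist camera has in their place "mount" (4x4, takes a point from camera to tool coordinates, whose origin is the TCP and whose axes are the tool frame's). Camera axes: x right, y down, z forward; pixel columns grow to the right and rows downward; lengths in m; the calibration is good to about 2 mm. A picture is of the moment at which its call begins: read the wrist's pose just before it. camera_params takes no time and is no camera call.
- ticket.sign_off(): hands the job in, once; it reports no verdict.
The state is a dict: "t": time; "q": joint angles; "qd": joint speeds; "tau": joint torques, N m; "tcp_pos": TCP position; "tool_rot": TCP orientation; "force": force on the tool from outside, world axes, zero at the start; "ft_torque": the same for the moment, N m; "finger_gap": opening from 0.0 (shut) to 1.0 (fully open).
Only numpy, scipy, OpenCV 4.12 (cv2) and the standard library are available. Lean on these libraries where they do the work, as an engineer would, in place of code of your own. Each camera call takes 0.05 s, during which the arm holds its last target. There are 200 camera calls.

## Working session

There is one attempt and no reset: what is moved stays moved. The work goes in short steps, Python scripts to look and compute and a tool call to move; the robot and the scene stay as the last step left them, time stands still between calls to the robot, and variables do not carry over. Pictures are saved under pics/ and viewed, about 8 in all and at most 12, crops included, and the job is handed in when it is done.

Besides the shell and the picture viewer there is one more tool, called in YAML: its name, and indented under it one key for each argument. arm_command: Moves the arm, as the interface text tells. Its arguments: {"type":"object","properties":{"series":{"type":"array"},"jaw":{"type":"number"},"force":{"type":"number"}},"required":["series"]}

```bash
mkdir -p pics; ls; python3 - <<'E'
from station import status,snapshot,camera_params
import cv2,numpy as np
np.set_printoptions(precision=4,suppress=True)
print(status.sense())
a=[]
for n in("scene","top"):
    im=snapshot(n);cv2.imwrite(f"pics/{n}0.png",im[:,:,::-1]);print(n,camera_params(n))
    a.append(im[:,:,::-1])
print(camera_params("wrist"))
E
```

```text
pics
{'t': 0.0, 'q': array([ 1.0755,  0.5285,  1.4339,  0.    ,  1.1814, -0.1785]), 'qd': array([-0.0017,  0.0007,  0.0002,  0.    ,  0.0005,  0.0005]), 'tau': array([  0.0003, -44.2349, -17.8025,  -0.0003,   0.0085,  -0.    ]), 'tcp_pos': array([0.1943, 0.5932, 0.2303]), 'tool_rot': array([-0.4152,  0.5733,  0.4145,  0.5719]), 'force': array([ 0.317 , -0.3123,  0.8244]), 'ft_torque': array([-0.0022,  0.0079, -0.0011]), 'finger_gap': 0.9983479437029262}
scene {'fovy': 53.97831583444831, 'cx': 322.40235361277433, 'cy': 202.91129197703845, 'k1': -0.01309653702743105, 'extrinsics': array([[ 0.2761,  0.5788, -0.7673,  1.3911],
       [ 0.9611, -0.1643,  0.2219, -0.183 ],
       [ 0.0024, -0.7987, -0.6017,  0.8063],
       [ 0.    ,  0.    ,  0.    ,  1.    ]])}
top {'fovy': 51.82422659874857, 'cx': 315.8231481280032, 'cy': 203.1862769892174, 'k1': -0.07360856382934029, 'extrinsics': array([[ 0.0282, -0.9951,  0.0946,  0.4163],
       [-0.9995, -0.0291, -0.0085,  0.049 ],
       [ 0.0112, -0.0944, -0.9955,  1.3712],
       [ 0.    ,  0.    ,  0.    ,  1.    ]])}
{'fovy': 69.44291176330862, 'cx': 318.0135897023496, 'cy': 199.13418258989137, 'k1': -0.045282014922262664, 'mount': array([[-0.001 , -0.3265,  0.9452, -0.1421],
       [-0.    , -0.9452, -0.3265,  0.0846],
       [ 1.    , -0.0003,  0.001 ,  0.0002],
       [ 0.    ,  0.    ,  0.    ,  1.    ]])}
```

View pics/scene0.png

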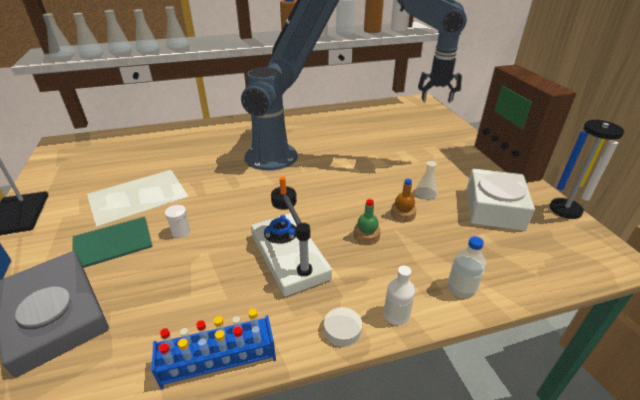

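View pics/top0.png

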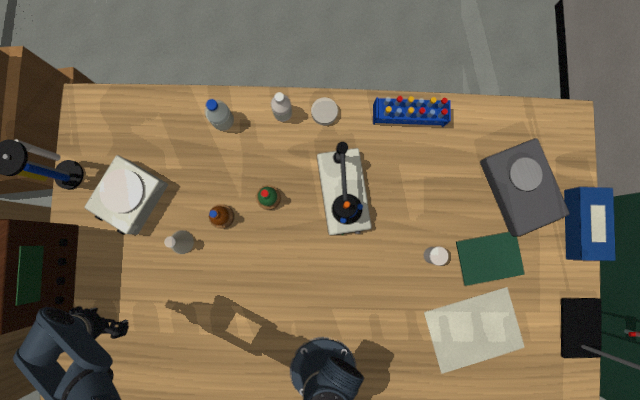

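Scene view: amber flask (404,203) near the erlenmeyer, green flask (368,225), lamp knob (283,185). Top view: amber stopper ≈(213,214), green (265,191), knob (347,205), hinge cap (342,148), jar (437,256), erlenmeyer (180,242).

```bash
cat > h.py <<'E'
from station import status,snapshot,camera_params
import cv2,numpy as np
from scipy.spatial.transform import Rotation as R
np.set_printoptions(precision=4,suppress=True)
def grab(n,save=None):
    s=status.sense(); im=snapshot(n); p=camera_params(n)
    if n=="wrist":
        T=np.eye(4);T[:3,:3]=R.from_quat(s['tool_rot']).as_matrix();T[:3,3]=s['tcp_pos'];E=T@p['mount']
    else:E=p['extrinsics']
    if save:cv2.imwrite(f"pics/{save}.png",im[:,:,::-1])
    return im,p,E,s
def ray(p,E,uv):
    f=200/np.tan(np.radians(p['fovy']/2))
    K=np.array([[f,0,p['cx']],[0,f,p['cy']],[0,0,1]])
    x=cv2.undistortPoints(np.array([[uv]],float),K,np.array([p['k1'],0,0,0]))[0,0]
    return E[:3,3],E[:3,:3]@np.array([*x,1])
def onz(p,E,uv,z):
    o,d=ray(p,E,uv);return o+d*(z-o[2])/d[2]
def tri(*rs):
    A=0;b=0
    for o,d in rs:
        d=d/np.linalg.norm(d);M=np.eye(3)-np.outer(d,d);A=A+M;b=b+M@o
    return np.linalg.solve(A,b)
def blobs(im,lo,hi,amin=8):
    hsv=cv2.cvtColor(im,cv2.COLOR_RGB2HSV)
    m=cv2.inRange(hsv,np.array(lo),np.array(hi))
    n,_,st,c=cv2.connectedComponentsWithStats(m)
    return [(c[i].round(1),st[i]) for i in range(1,n) if st[i][4]>=amin]
E
python3 - <<'E'
from h import *
for n in("scene","top"):
    im,p,E,s=grab(n)
    for nm,lo,hi in(("orange",(8,200,180),(18,255,255)),("blue",(105,150,90),(125,255,255)),("red",(0,200,150),(4,255,255))):
        print(n,nm,[(c,st.tolist(),onz(p,E,c,.235 if nm=="orange" else .134)[:2]) for c,st in blobs(im,lo,hi)if 160<c[0]<450 and 120<c[1]<290])
    if n=="top":print("hinge",onz(p,E,(342,148),.21),"jar",onz(p,E,(437,256),.085),"erl",onz(p,E,(181,242),.06))
    for (x,y,w) in ([(250,160,100)] if n=="scene" else [(310,130,80)]):
        pass
    cv2.imwrite(f"pics/c_{n}.png",cv2.resize(im[150:300,240:440] if n=="scene" else im[130:260,160:390],None,fx=3.4,fy=3.4,interpolation=2)[:,:,::-1])
E
```

```text
scene orange [(array([282., 178.]), [280, 177, 5, 3, 15], array([ 0.5283, -0.0447]))]
scene blue [(array([407.8, 181.5]), [405, 180, 6, 5, 21], array([0.5003, 0.3476])), (array([280.7, 226.8]), [265, 216, 30, 18, 249], array([ 0.6042, -0.0695]))]
scene red [(array([369.6, 201.4]), [367, 200, 6, 4, 23], array([0.5637, 0.1969]))]
top orange [(array([346.2, 204. ]), [344, 202, 5, 5, 19], array([ 0.5245, -0.045 ]))]
top blue [(array([212.7, 213.4]), [210, 211, 7, 6, 32], array([0.4939, 0.3487])), (array([342.6, 220. ]), [340, 218, 6, 5, 25], array([ 0.4854, -0.0436]))]
top red [(array([264.4, 192.8]), [262, 190, 6, 7, 30], array([0.5609, 0.1949]))]
hinge [ 0.6883 -0.0317  0.21  ] jar [ 0.3834 -0.3464  0.085 ] erl [0.4042 0.4639 0.06  ]
```

View pics/c_top.png

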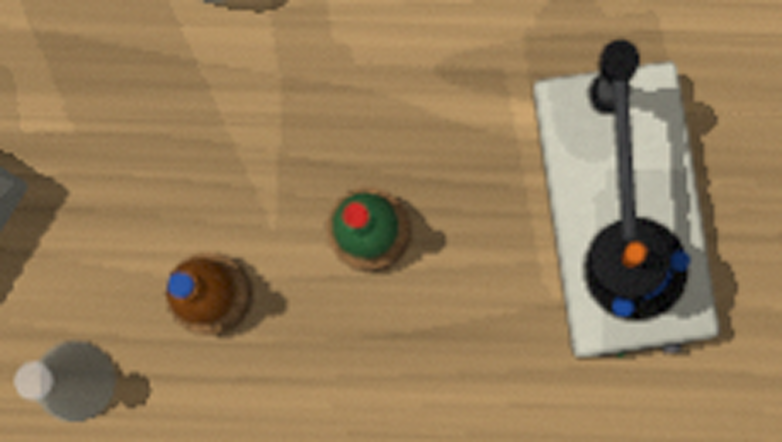

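Crop confirms the axes: the amber flask's stopper is at crop (180,285), green at (356,215), knob (635,253), hinge (620,60). The lamp hangs over the ring, two blue lugs visible beside the head.

```bash
cat >> h.py <<'E'
def plan(x,y,z,yaw=None):
    """tool-frame shift (mm) to TCP target, then turn about tool x bringing jaw axis to heading yaw (mod pi)"""
    s=status.sense();M=R.from_quat(s['tool_rot']).as_matrix()
    d=M.T@(np.array([x,y,z])-s['tcp_pos'])*1000
    h=np.arctan2(M[1,2],M[0,2])
    out=[d.round(1),'|d|',np.linalg.norm(d).round(),'jaw heading',h.round(3)]
    if yaw is not None:
        dy=(yaw-h+np.pi/2)%np.pi-np.pi/2
        out+=['turn',round(-dy,3),'q6',s['q'][5].round(2)]  # tool x is down
    print(*out); return M
E
python3 - <<'E'
from h import *
print(plan(.51,0,.32,-1.9))
E
```

```text
[ -88.8 -484.7 -465.8] |d| 678.0 jaw heading 1.254 turn 0.012 q6 -0.18
[[-0.0007 -0.9502  0.3115]
 [-0.0012  0.3115  0.9502]
 [-1.      0.0003 -0.0014]]
```

arm_command:
  series:
    - [[-25,-20,-19,0],[-25,-24,-23,0],[-25,-24,-23,0],[-14,-24,-23,0],[0,-24,-23,0],[0,-24,-23,0],[0,-24,-23,0],[0,-24,-23,0],[0,-24,-23,0],[0,-24,-23,0]]
  jaw: 100

```text
t: 1.2
tcp_pos: [0.3488, 0.3043, 0.3203]
tool_rot: [-0.415, 0.573, 0.415, 0.573]
force: [0.7, 0.5, 1.1]
finger_gap: 1.003
```

arm_command:
  series:
    - [[0,-24,-23,0],[0,-24,-23,0],[0,-24,-23,0],[0,-24,-23,0],[0,-24,-23,0],[0,-24,-23,0],[0,-24,-23,0],[0,-24,-23,0],[0,-24,-23,0],[0,-24,-23,0]]

```text
t: 2.2
tcp_pos: [0.5052, 0.011, 0.3202]
tool_rot: [-0.415, 0.573, 0.415, 0.573]
force: [0.2, -0.5, 0.2]
finger_gap: 0.997
```

arm_command:
  series:
    - [[0,0,0,-0.13],[0,0,0,-0.13],[0,0,0,-0.13],[0,0,0,-0.13],[0,0,0,-0.13],[0,0,0,0],[0,0,0,0]]
  jaw: 45

```text
t: 2.9
tcp_pos: [0.5048, 0.0123, 0.3202]
tool_rot: [-0.575, 0.411, 0.576, 0.411]
force: [0.6, 0.7, -0.2]
finger_gap: 0.452
```

```bash
python3 - <<'E'
from h import *
plan(.526,-.045,.30,1.9)
im,p,E,s=grab("wrist","w1");print(s['t'],s['tcp_pos'],s['force'])
for c,st in blobs(im,(8,180,120),(18,255,255),30):print(c,st,onz(p,E,c,.235),onz(p,E,c,.216))
im,p,E,s=grab("top")
for c,st in blobs(im,(8,180,150),(18,255,255),8):print('top',c,st,onz(p,E,c,.235))
E
```

```text
[ 20.2  -1.4 -61.1] |d| 64.0 jaw heading 1.901 turn 0.001 q6 -2.1
2.9 [0.5048 0.0123 0.3202] [ 0.5891  0.6701 -0.2143]
[250.6 199.3] [237 184  28  31 507] [ 0.5176 -0.0423  0.235 ] [ 0.5254 -0.0445  0.216 ]
```

View pics/w1.png

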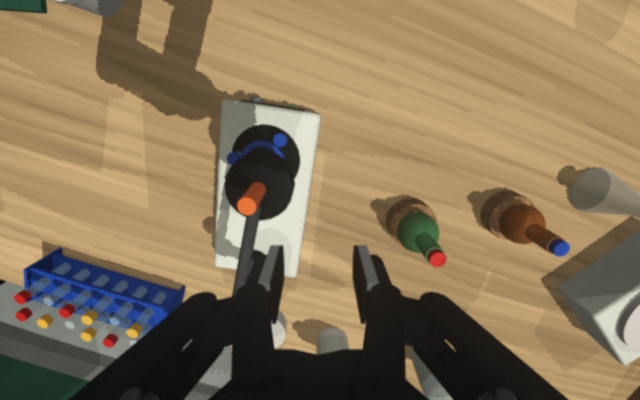

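The wrist view shows the knob at (250,199), upright on the lamp head, fingers to its right. It agrees with the top camera: knob at (0.525, -0.0445).

arm_command:
  series:
    - [[0,0,-20,0],[0,0,-20,0],[0,0,-20,0],[0,0,0,0],[20,0,0,0],[20,0,0,0],[20,0,0,0],[0,0,0,0]]

```text
t: 3.8
tcp_pos: [0.5222, -0.043, 0.2578]
tool_rot: [-0.574, 0.411, 0.578, 0.41]
force: [-0.3, 0.7, -0.1]
finger_gap: 0.454
```

```bash
python3 - <<'E'
from h import *
plan(.525,-.0445,.198,1.9)
im,p,E,s=grab("wrist","w2");print(s['t'],s['tcp_pos'],s['force'])
for c,st in blobs(im,(8,180,120),(18,255,255),30):print(c,st,onz(p,E,c,.235),onz(p,E,c,.216))
# arc rows: hinge estimate, tool z is jaw axis
M=R.from_quat(s['tool_rot']).as_matrix();h=np.array([.695,-.031])
a=np.linspace(.08,1.13,19);P=np.c_[h[0]-.17*np.cos(a),h[1]-.17*np.sin(a),0*a]
print((np.diff(P,axis=0)@M*1000).round(1)[:,1:].tolist(),P[-1])
E
```

```text
[59.8 -2.5 -2.6] |d| 60.0 jaw heading 1.904 turn 0.004 q6 -2.2
3.8 [ 0.5222 -0.043   0.2578] [-0.2737  0.6872 -0.1472]
[314.2 231.7] [302 207  24  46 768] [ 0.5174 -0.0467  0.235 ] [ 0.5259 -0.0439  0.216 ]
[[2.2, -9.7], [1.6, -9.8], [1.1, -9.9], [0.5, -9.9], [-0.1, -9.9], [-0.7, -9.9], [-1.2, -9.8], [-1.8, -9.7], [-2.4, -9.6], [-2.9, -9.5], [-3.5, -9.3], [-4.0, -9.1], [-4.5, -8.8], [-5.1, -8.5], [-5.5, -8.2], [-6.0, -7.9], [-6.5, -7.5], [-6.9, -7.1]] [ 0.6225 -0.1848  0.    ]
```

View pics/w2.png

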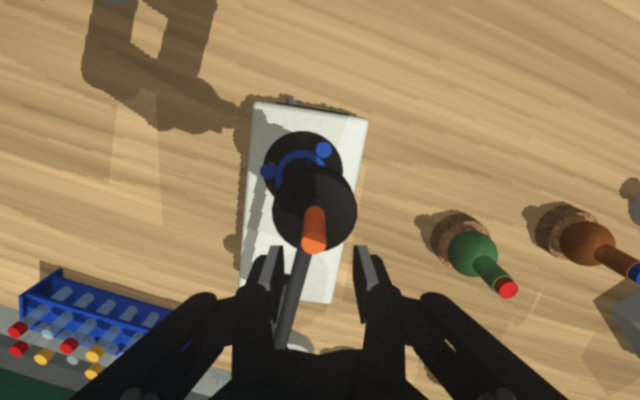

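The knob (314,232) is centred between the fingers (gap centre ≈318). Now to descend, narrow the cage around it, and follow the arc.

arm_command:
  series:
    - [[20,-1,-1,0],[20,-1,-1,0],[20,0,0,0],[0,0,0,0]]

```text
t: 4.25
tcp_pos: [0.526, -0.045, 0.1993]
tool_rot: [-0.575, 0.411, 0.577, 0.41]
force: [-0.1, -0.5, 0.7]
finger_gap: 0.446
```

arm_command:
  series:
    - [[0,0,0,0],[0,0,0,0],[0,2.2,-9.7,0],[0,1.6,-9.8,0],[0,1.1,-9.9,0],[0,0.5,-9.9,0],[0,0,-9.9,0],[0,-0.7,-9.9,0]]
  jaw: 30
  force: 20

```text
t: 5.05
tcp_pos: [0.5421, -0.1041, 0.2002]
tool_rot: [-0.576, 0.41, 0.576, 0.41]
force: [-0.4, 0.8, 0.3]
finger_gap: 0.299
```

arm_command:
  series:
    - [[0,-1.2,-9.8,0],[0,-1.8,-9.7,0],[0,-2.4,-9.6,0],[0,-2.9,-9.5,0],[0,-3.5,-9.3,0],[0,-4,-9.1,0],[0,-4.5,-8.8,0]]

```text
t: 5.75
tcp_pos: [0.5833, -0.1592, 0.2003]
tool_rot: [0.576, -0.41, -0.576, -0.41]
force: [-0.2, 0.8, -1.0]
finger_gap: 0.298
```

```bash
python3 - <<'E'
from h import *
im,p,E,s=grab("top","t2");print(s['t'],s['tcp_pos'],s['force'])
im,p,E,s=grab("wrist","w3")
for c,st in blobs(im,(8,180,120),(18,255,255),30):print(c,st,onz(p,E,c,.235),onz(p,E,c,.216))
E
```

```text
5.75 [ 0.5833 -0.1592  0.2003] [-0.2486  0.7805 -1.0223]
[327.1 272.1] [ 311  232   34   75 1810] [ 0.5706 -0.161   0.235 ] [ 0.5823 -0.1563  0.216 ]
```

View pics/w3.png

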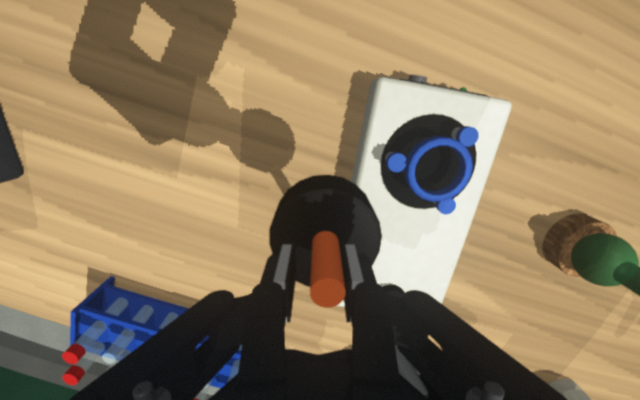

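The lamp follows: knob (327,272) stays between the fingers, and the blue ring is exposed at (440,170). A bit further, then lift off and measure.

arm_command:
  series:
    - [[0,-5.1,-8.5,0],[0,-5.5,-8.2,0],[0,-6,-7.9,0],[0,-6.5,-7.5,0],[0,-6.9,-7.1,0],[0,0,0,0]]

```text
t: 6.45
tcp_pos: [0.6257, -0.187, 0.2004]
tool_rot: [0.577, -0.41, -0.575, -0.41]
force: [0.0, 0.9, -0.5]
finger_gap: 0.301
```

arm_command:
  series:
    - [[0,0,0,0],[0,0,0,0],[-20,0,0,0],[-25,0,0,0],[-25,0,0,0],[-25,0,0,0],[-25,0,0,0],[0,0,0,0]]
  jaw: 45

```text
t: 7.25
tcp_pos: [0.6256, -0.1865, 0.325]
tool_rot: [0.579, -0.41, -0.573, -0.411]
force: [-0.2, 0.1, 1.0]
finger_gap: 0.45
```

```bash
cat > ring.py <<'E'
from h import *
def ring(im,p,E,z=.082):
    hsv=cv2.cvtColor(im,cv2.COLOR_RGB2HSV);m=cv2.inRange(hsv,np.array((105,130,60)),np.array((125,255,255)))
    cs,hi=cv2.findContours(m,cv2.RETR_CCOMP,cv2.CHAIN_APPROX_NONE)
    for c,h in zip(cs,hi[0]):
        if h[3]>=0 and cv2.contourArea(c)>30:
            W=np.array([onz(p,E,q[0],z)[:2] for q in c]); (ctr,r)=cv2.minEnclosingCircle(W.astype(np.float32)*1000)
            e=cv2.fitEllipse(W.astype(np.float32)*1000) if len(W)>5 else None
            print('hole',cv2.boundingRect(c),'circle',ctr,r,'ellipse',e)
E
python3 - <<'E'
from ring import *
for n in("wrist","top","scene"):
    im,p,E,s=grab(n,"r_"+n);print(n,s['t'],s['tcp_pos'],s['force'])
    for c,st in blobs(im,(8,180,120),(18,255,255),10):
        if n!="scene" or c[0]<330: print(c,st,onz(p,E,c,.235),onz(p,E,c,.216))
    ring(im,p,E)
    for nm,lo,hi in(("blue",(105,150,90),(125,255,255)),("red",(0,200,150),(4,255,255))):
        if n!="wrist":print(nm,[(c,onz(p,E,c,.134)[:2]) for c,st in blobs(im,lo,hi) if 200<c[0]<420 and 170<c[1]<230])
plan(.497,.348,.26,1.9)
E
```

```text
wrist 7.25 [ 0.6256 -0.1865  0.325 ] [-0.2277  0.1105  0.9614]
[322.8 193.5] [313 177  19  31 424] [ 0.6162 -0.1855  0.235 ] [ 0.6221 -0.1832  0.216 ]
hole (238, 253, 13, 12) circle (802.7406616210938, -246.5373992919922) 10.297953605651855 ellipse ((802.8314819335938, -246.14845275878906), (17.1607608795166, 19.666568756103516), 80.41951751708984)
hole (217, 247, 14, 12) circle (802.6749267578125, -278.6607666015625) 10.688308715820312 ellipse ((802.7744750976562, -277.72796630859375), (17.37624740600586, 20.288578033447266), 63.31119155883789)
hole (197, 241, 14, 12) circle (803.2586059570312, -310.0881652832031) 11.120551109313965 ellipse ((803.0523071289062, -309.20166015625), (17.32910919189453, 21.112451553344727), 52.571712493896484)
hole (176, 235, 15, 12) circle (802.5421142578125, -342.1451416015625) 11.600043296813965 ellipse ((803.0640869140625, -340.7768859863281), (16.966373443603516, 22.19687843322754), 45.30350875854492)
hole (161, 229, 11, 11) circle (800.8226928710938, -368.8749694824219) 10.161980628967285 ellipse ((802.2700805664062, -367.5651550292969), (9.692101
[... 2417 characters left out ...]
.58816528320312), (18.5499267578125, 19.85024070739746), 90.24701690673828)
hole (238, 351, 10, 10) circle (916.2196655273438, -213.8903350830078) 10.737589836120605 ellipse ((915.9277954101562, -212.98663330078125), (17.92875862121582, 20.18175506591797), 119.54615783691406)
hole (255, 347, 9, 9) circle (915.714111328125, -179.41668701171875) 10.37689208984375 ellipse ((916.029296875, -179.46307373046875), (18.021038055419922, 19.198993682861328), 64.24881744384766)
blue [(array([407.8, 181.4]), array([0.4998, 0.3478])), (array([281., 221.]), array([ 0.5808, -0.064 ]))]
red [(array([369.5, 201.7]), array([0.5649, 0.1961]))]
[ 60.  -55.4 545.2] |d| 551.0 jaw heading 1.904 turn 0.004 q6 -2.36
```

Both cameras put the ring at (0.5266, -0.061), and the lamp is at ≈0.95 rad. Next, the amber flask at about (0.497, 0.348).

arm_command:
  series:
    - [[0,-2,20,0],[0,-2.8,27,0],[0,-2.8,27,0],[0,-2.8,27,0],[0,-2.8,27,0],[0,-2.8,27,0],[0,-2.8,27,0],[0,-2.8,27,0],[0,-2.8,27,0],[0,-2.8,27,0]]
  jaw: 70

```text
t: 8.4
tcp_pos: [0.5614, 0.0739, 0.3188]
tool_rot: [-0.575, 0.41, 0.577, 0.41]
force: [0.2, 0.9, -0.3]
finger_gap: 0.701
```

arm_command:
  series:
    - [[0,-2.8,28,0],[0,-2.8,28,0],[0,-2.8,28,0],[0,-2.8,28,0],[0,-2.8,28,0],[0,-2.8,28,0],[0,-2.8,28,0],[0,-2.8,28,0],[0,-2.8,28,0],[0,-2.8,28,0]]

```text
t: 9.4
tcp_pos: [0.4959, 0.3468, 0.3187]
tool_rot: [-0.575, 0.411, 0.577, 0.409]
force: [-0.4, -0.8, -0.5]
finger_gap: 0.698
```

arm_command:
  series:
    - [[20,0,0,0],[20,0,0,0],[20,0,0,0],[20,0,0,0],[20,0,0,0],[0,0,0,0],[0,0,0,0]]

```text
t: 10.1
tcp_pos: [0.4971, 0.3456, 0.2195]
tool_rot: [-0.576, 0.411, 0.577, 0.409]
force: [0.1, -0.3, 0.8]
finger_gap: 0.701
```

```bash
python3 - <<'E'
from h import *
im,p,E,s=grab("wrist","w4");print(s['t'],s['tcp_pos'],s['force'])
for c,st in blobs(im,(105,150,60),(125,255,255),60):print(c,st,onz(p,E,c,.131))
im2,p2,E2,_=grab("scene")
plan(.497,.348,.085)
E
```

```text
10.1 [0.4971 0.3456 0.2195] [ 0.1067 -0.2878  0.8309]
[325.1 203.3] [314 192  24  24 449] [0.494  0.3514 0.131 ]
[136.1   0.9   2.5] |d| 136.0 jaw heading 1.904
```

View pics/w4.png

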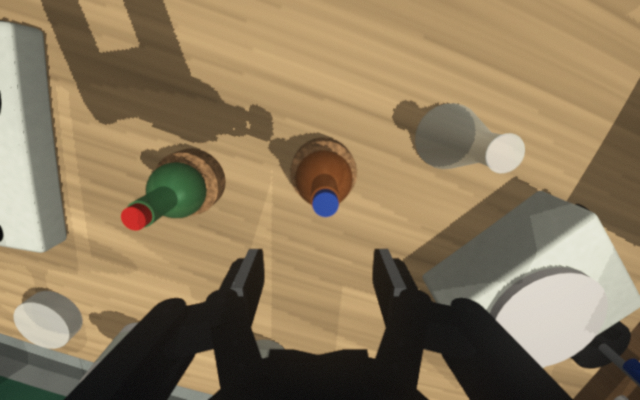

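The stopper is at (325,203), slightly right of the gap centre, at ≈(0.495, 0.350). I'll shift 4 mm along tool z and go down.

arm_command:
  series:
    - [[20,0,4,0],[20,0,0,0],[20,0,0,0],[20,0,0,0],[20,0,0,0],[20,0,0,0],[11,0,0,0],[0,0,0,0]]

```text
t: 11.0
tcp_pos: [0.4966, 0.349, 0.0886]
tool_rot: [-0.576, 0.411, 0.576, 0.41]
force: [-0.9, -0.0, -0.1]
finger_gap: 0.703
```

arm_command:
  series:
    - [[0,0,0,0],[0,0,0,0],[0,0,0,0],[0,0,0,0],[0,0,0,0],[0,0,0,0],[0,0,0,0],[0,0,0,0]]
  jaw: 0
  force: 70

```text
t: 11.8
tcp_pos: [0.4979, 0.3502, 0.0907]
tool_rot: [0.576, -0.409, -0.576, -0.411]
force: [-0.8, 2.2, 6.4]
finger_gap: 0.283
```

arm_command:
  series:
    - [[-10,0,0,0],[-20,0,0,0],[-25,0,0,0],[-25,0,0,0],[-25,0,0,0],[-25,0,0,0],[-25,0,0,0],[-15,0,0,0],[0,0,0,0]]

```text
t: 12.7
tcp_pos: [0.4983, 0.3492, 0.262]
tool_rot: [0.577, -0.409, -0.575, -0.411]
force: [0.3, 0.1, -0.9]
finger_gap: 0.286
```

```bash
python3 - <<'E'
from h import *
im,p,E,s=grab("wrist","w5");print(s['t'],s['tcp_pos'],s['force'])
o=[c for c,st in blobs(im,(105,150,60),(125,255,255),60)];print(o)
plan(.5266,-.061,.26)
E
```

```text
12.7 [0.4983 0.3492 0.262 ] [ 0.3463  0.094  -0.9195]
[array([  2.1, 119.4]), array([317.4, 299.1]), array([622.7, 353.2])]
[   0.3  106.4 -396.9] |d| 411.0 jaw heading 1.904
```

View pics/w5.png

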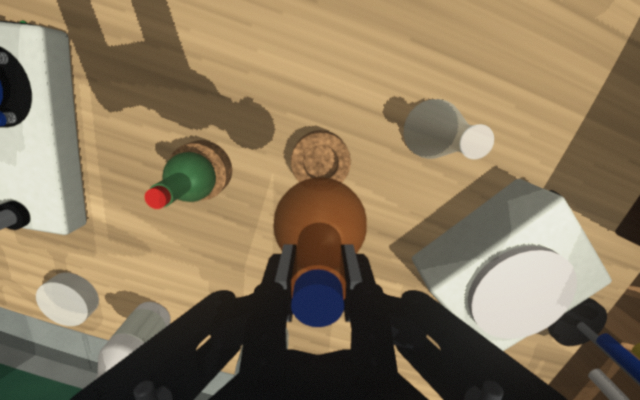

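The flask is held by the neck, bulb centre at ≈(320,225), stopper (317,299), and the cork ring is empty. Now I'll check how it sits in the hand.

```bash
python3 - <<'E'
from h import *
im,p,E,s=grab("wrist")
M=R.from_quat(s['tool_rot']).as_matrix();t=s['tcp_pos']
for nm,uv,dz in(("stopper",(317.4,299.1),.0403),("bulb",(320,224),-.0387)):
    w=onz(p,E,uv,t[2]+dz);print(nm,w,((w-t)@M*1000).round(1))
hsv=cv2.cvtColor(im,cv2.COLOR_RGB2HSV);m=cv2.inRange(hsv,np.array((5,130,40)),np.array((15,255,170)))
x,y,w,h=cv2.boundingRect(m[170:250,250:390]);print(x+250,y+170,w,h)
im,p,E,s=grab("scene","s6")
cv2.imwrite("pics/s6.png",cv2.resize(im[100:260,200:460],None,fx=3,fy=3,interpolation=2)[:,:,::-1])
E
```

```text
stopper [0.4935 0.3476 0.3005] [-40.3   4.    0.1]
bulb [0.4932 0.3493 0.2215] [38.7  3.8  1.8]
274 170 93 80
```

View pics/s6.png

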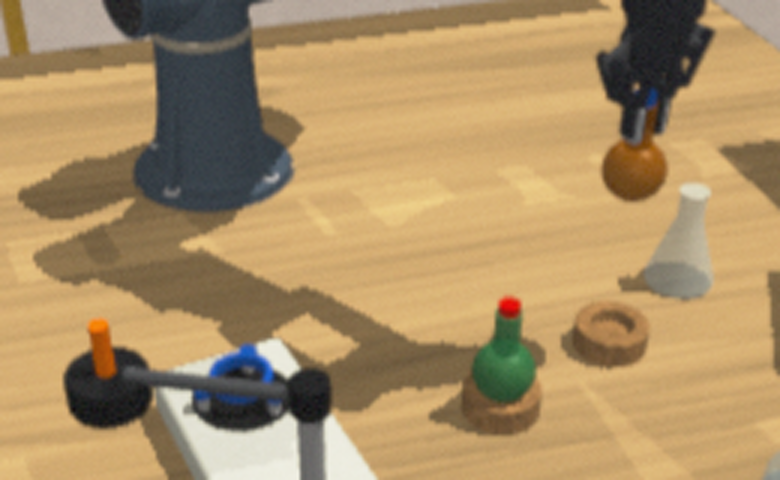

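The scene crop shows the flask upright in the hand, the lamp swung away, and the ring free. The flask axis is ≈4 mm along tool +y from the TCP, so the TCP target is (0.5305, -0.0605).

arm_command:
  series:
    - [[0,3,-13,0],[0,6,-22,0],[0,6.5,-25,0],[0,6.5,-25,0],[0,6.5,-25,0],[0,6.5,-25,0],[0,6.5,-25,0],[0,6.5,-25,0],[0,6.5,-25,0],[0,6.5,-25,0]]

```text
t: 13.85
tcp_pos: [0.5153, 0.1052, 0.2582]
tool_rot: [-0.575, 0.411, 0.577, 0.41]
force: [0.0, -0.0, -1.1]
finger_gap: 0.282
```

arm_command:
  series:
    - [[0,6.5,-25,0],[0,6.5,-25,0],[0,6.5,-25,0],[0,6.5,-25,0],[0,6,-22,0],[0,6,-22,0],[0,3,-15,0],[0,0,0,0],[0,0,0,0]]

```text
t: 14.75
tcp_pos: [0.529, -0.0564, 0.2588]
tool_rot: [-0.575, 0.41, 0.576, 0.41]
force: [0.4, 0.4, -1.2]
finger_gap: 0.286
```

```bash
python3 - <<'E'
from h import *
im,p,E,s=grab("wrist","w7");print(s['t'],s['tcp_pos'],s['force'],s['finger_gap'])
M=R.from_quat(s['tool_rot']).as_matrix();t=s['tcp_pos']
for c,st in blobs(im,(105,130,40),(125,255,255),60):print(c,st)
plan(.5305,-.0605,.151)
im,p,E,s=grab("top","t7")
print([(c,onz(p,E,c,t[2]+.041)) for c,st in blobs(im,(105,150,90),(125,255,255),5) if 300<c[0]<400 and 170<c[1]<240])
E
```

```text
14.75 [ 0.529  -0.0564  0.2588] [ 0.3883  0.3933 -1.1694] 0.2855073978583693
[313.5 160.3] [ 275  139   71   47 1047]
[100.4 308.4] [  31  267  157   86 4357]
[317.2 298.6] [ 291  271   54   55 2334]
[107.9   0.   -5. ] |d| 108.0 jaw heading 1.904
[(array([342.8, 216.4]), array([ 0.4856, -0.0315,  0.2998]))]
```

View pics/w7.png

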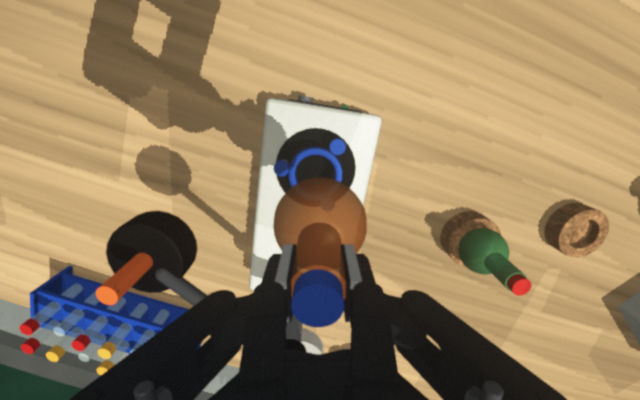

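The ring (316,172) lies straight ahead of the bulb (320,225), so a −5 mm correction along tool z is right. Lowering.

arm_command:
  series:
    - [[0,0,-5,0],[15,0,0,0],[20,0,0,0],[20,0,0,0],[20,0,0,0],[15,0,0,0],[10,0,0,0],[5,0,0,0],[0,0,0,0],[0,0,0,0]]

```text
t: 15.85
tcp_pos: [0.5318, -0.0613, 0.1549]
tool_rot: [0.577, -0.41, -0.576, -0.41]
force: [0.5, -0.3, -1.0]
finger_gap: 0.282
```

arm_command:
  series:
    - [[2,0,0,0],[2,0,0,0],[2,0,0,0],[2,0,0,0],[0,0,0,0],[0,0,0,0]]

```text
t: 16.45
tcp_pos: [0.5312, -0.0613, 0.1462]
tool_rot: [-0.576, 0.41, 0.576, 0.41]
force: [0.4, -0.5, -1.2]
finger_gap: 0.286
```

arm_command:
  series:
    - [[2,0,0,0],[2,0,0,0],[2,0,0,0],[2,0,0,0],[2,0,0,0],[0,0,0,0],[0,0,0,0]]

```text
t: 17.15
tcp_pos: [0.5314, -0.061, 0.1367]
tool_rot: [0.576, -0.41, -0.576, -0.41]
force: [-0.4, 1.0, 6.3]
finger_gap: 0.285
```

```bash
python3 - <<'E'
from h import *
im,p,E,s=grab("wrist","w8");print(s['t'],s['tcp_pos'],s['force'],s['ft_torque'],s['finger_gap'])
plan(.5305,-.0605,.127)
im,p,E,s=grab("scene")
cv2.imwrite("pics/s8.png",cv2.resize(im[130:260,210:370],None,fx=4,fy=4,interpolation=2)[:,:,::-1])
E
```

```text
17.15 [ 0.5314 -0.061   0.1367] [-0.3579  0.9667  6.2703] [0.2999 0.1972 0.0216] 0.28493683436016587
[9.7 0.7 0.8] |d| 10.0 jaw heading 1.904
```

View pics/s8.png

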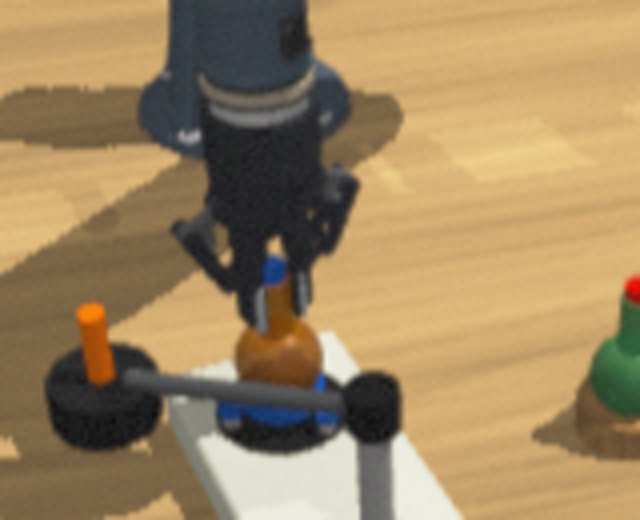

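The bulb is seated in the ring (crop (278,385)), flask upright, with 6 N of push. Pressing on towards the stop.

arm_command:
  series:
    - [[2,0,0,0],[2,0,0,0],[2,0,0,0],[1,0,0,0],[0,0,0,0],[0,0,0,0]]

```text
t: 17.85
tcp_pos: [0.5315, -0.061, 0.1302]
tool_rot: [0.576, -0.41, -0.576, -0.41]
force: [-1.1, 1.0, 8.8]
finger_gap: 0.289
```

arm_command:
  series:
    - [[1,0,0,0],[1,0,0,0],[1,0,0,0],[0,0,0,0],[0,0,0,0]]

```text
t: 18.35
tcp_pos: [0.5315, -0.0609, 0.1275]
tool_rot: [0.576, -0.41, -0.576, -0.41]
force: [-2.8, 2.3, 9.8]
finger_gap: 0.285
```

arm_command:
  series:
    - [[1,0,0,0],[0,0,0,0],[0,0,0,0]]

```text
t: 18.65
tcp_pos: [0.5316, -0.0608, 0.1273]
tool_rot: [0.576, -0.41, -0.576, -0.411]
force: [-2.7, 3.3, 16.0]
finger_gap: 0.284
```

arm_command:
  series:
    - [[1,0,0,0],[0,0,0,0],[0,0,0,0],[0,0,0,0]]

```text
t: 19.05
tcp_pos: [0.5317, -0.0608, 0.1271]
tool_rot: [0.577, -0.41, -0.575, -0.411]
force: [-3.4, 3.4, 21.3]
finger_gap: 0.283
```

```bash
python3 - <<'E'
from h import *
im,p,E,s=grab("wrist","w9");print(s['t'],s['tcp_pos'],s['force'],s['ft_torque'],s['finger_gap'])
t=s['tcp_pos'];M=R.from_quat(s['tool_rot']).as_matrix()
for c,st in blobs(im,(105,130,40),(125,255,255),300):
    if abs(c[0]-318)<60:print(c,st,((onz(p,E,c,t[2]+.0403)-t)@M*1000).round(1))
im,p,E,s=grab("scene")
for c,st in blobs(im,(8,180,120),(18,255,255),10):
    if c[0]<260:print('knob',c,st,onz(p,E,c,.216))
for n in("scene","top"):
    im,p,E,s=grab(n)
    print(n,'red',[(c,onz(p,E,c,.134)[:2]) for c,st in blobs(im,(0,200,150),(4,255,255)) if 200<c[0]<420 and 170<c[1]<230])
cv2.imwrite("pics/f.png",cv2.resize(grab("scene")[0][130:260,210:370],None,fx=4,fy=4,interpolation=2)[:,:,::-1])
E
```

```text
19.05 [ 0.5317 -0.0608  0.1271] [-3.3903  3.3864 21.3198] [ 0.5051  0.8915 -0.047 ] 0.28327336464601344
[333.8 174.2] [287 157  80  38 566] [-40.4  58.8   6. ]
[317.4 298.7] [ 291  271   54   55 2312] [-40.3   4.2   0.1]
knob [233.5 215.1] [229 206  10  20 130] [ 0.6267 -0.1838  0.216 ]
scene red [(array([369.5, 201.6]), array([0.5645, 0.1963]))]
top red [(array([264.4, 192.6]), array([0.5615, 0.1949]))]
```

View pics/f.png

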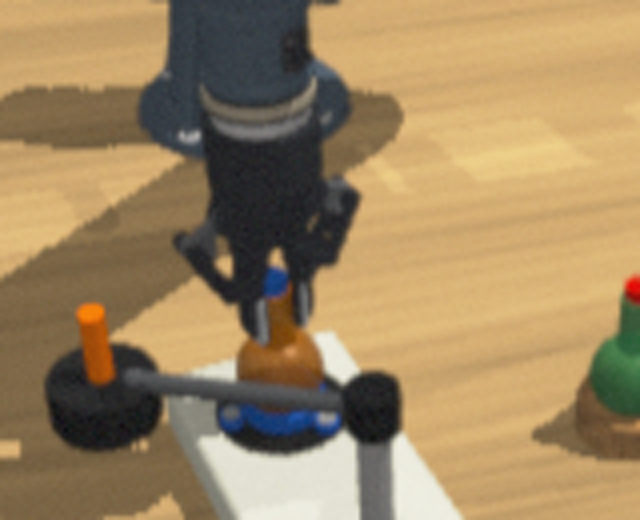

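The force rises from 10 to 21 N with no further travel, at the TCP height predicted for the stop (0.127 m), so the ring is fully down. Everything else is in place.

```bash
python3 -c "
from station import ticket,status
print(ticket.sign_off());s=status.sense();print(s['t'],s['tcp_pos'],s['force'])"
```

```text
the job is handed in; nothing more can be done
None
the job is handed in; nothing more can be done
```

I swung the lamp away, set the amber flask in the mixer's ring, pressed it down to the stop and handed the job in still holding it. The hand-in gives no verdict and the robot gave no reading after it, so everything below comes from my last checks before it, at about 19 s of the 64 s.

- **Lamp:** it sits at about 0.95 rad, worked out from the knob and ring positions, and had not moved in the last picture.
- **Flask and ring:** the flask is upright and gripped by the neck with the 70 N I set. The ring is against its lower stop: the push rose from 10 to 21 N with no further travel, at the tool height I expected there (0.127 m). I estimate the flask is centred to a few millimetres; the bulb hid the ring, so I could not measure this once it was seated.
- **Other things:** the green flask is unmoved to within about 1 mm. I did not re-measure the jar or the erlenmeyer at the end, but the arm never went near them.

One small oddity: while closing on the neck the gripper felt about 6 N upward, probably the fingertips brushing the bulb. It had no visible effect on the grip. The last force reading also includes about 3 N sideways in each of x and y, so the flask is pressed slightly off-axis.

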